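# Load the last test plaque into the spring magazine and latch its gate

## Robot

A 7-joint arm with a two-finger parallel gripper is mounted at the origin on a cart in front of the work surface, level with it; the furniture and walls round the work are solid. World frame = base frame: x ahead of the robot, y to its left, z up, the work surface at z = 0. Lengths are in mm, angles in rad, forces in N, time in s.
With the tool pointing down it reaches from about 400 to 900 mm from the base axis. Payload 5.5 kg.
Tool frame: the origin (TCP) lies midway between the tips of the shut fingers; the grasp point (between the pads) lies 19 mm behind it (env.grasp_offset is the distance from the TCP to the grasp point, in mm); z points along the fingers, y is the line along which they close (so a half turn about z gives the same grasp; the last joint's range is limited). The gripper opens to 85 mm and grips with 20 to 120 N. Pads are 22 mm wide; open, the fingers measure 114 mm over their backs; the gripper's body (76 mm by 85 mm) begins 54 mm behind the grasp point. The pads swing forward as they close: fully open they stand 13 mm farther back than shut.
Start: joints at [1.395, 0.501, -0.427, 1.55, 0.221, 1.138, -0.21], TCP at [276.186, -588.405, 231.31] pointing down, gripper open.
Joint ranges: [-2.88, 2.88], [-0.31, 2.03], [-1.54, 1.56], [0.2, 2.42], [-1.41, 4.55], [0.19, 2.02], [-2.57, 2.57]. Speed limits (rad/s): [2.57, 2.57, 3.14, 3.14, 3.14, 3.14, 3.14].

## Interface

Orientations are given as a rotation vector (axis times angle).
In Python, from workcell import env gives the robot as it stands. The module is installed in compiled form; this text tells all that it offers.
- The arm moves only by the shell command python3 -m jog 'ROWS'. ROWS is text: rows parted by semicolons, each of 7 numbers parted by spaces: the shift along the tool's x, y, z in mm, then the turn, a rotation vector about the tool's x, y, z in degrees, then the finger opening in mm, from 0 to 85.4. In form: x y z ax ay az grip; .... A call has exactly 10 rows; each row is the pose to reach, as a shift and turn from the pose commanded when the call began, along the tool's axes at that moment; what a row does not reach only later rows make up. A row lasts 1/12 s, in which the tool goes at most 41.7 mm and 7.16 degrees, less where a joint would pass 70% of its speed; a pose out of reach is approached as far as the arm can. A call with a gripper value outside its range is refused whole. The fingers move at their own pace and stop on an object; the grip force is fixed at half the most. Time passes only in rows, so rows that repeat a pose let the fingers close, or fill a call up. It gives the time, the measured TCP pose, the force, the opening and the grip force at its end, in the units of the state.
- env.get_obs(): the state, without advancing time (a new reading comes with each control period).
- env.grab_frame(name): name is "scene" or "top" or "wrist"; returns a dict with "color" (480x640x3 uint8, red, green, blue), "range_z" (480x640 float32, mm along the optical axis (not along the pixel's ray), 0 where there is no reading), "intrinsics" (3x3 intrinsics, pixels), "D" ([k1, k2, p1, p2, k3] as OpenCV has them; the pictures are not rectified), "rvec" (rotation vector, rad) and "tvec" (3), from world to camera coordinates, as OpenCV has them. Camera axes: x right, y down, z forward; pixel columns grow to the right and rows downward; lengths in mm; the calibration is good to about 2 mm. A picture is of the moment at which its call begins.
- env.finish_job(): hands the job in; it is judged then, once.
Trained networks look in the newest picture that a camera, given by its name, has taken for a name from the list of things; names that differ only in an ending like _2 or _b are one class to them, and where a whole thing is asked for, a point or a joint stands for the part that bears it (a point fixed in the world has none). Each returns a list of dicts, best first, with "conf" (0 to 1); they miss things now and then, are a little off and sometimes report something else, mostly with a low value. They report only what shows in the picture. A call takes as long as a camera call. They do not tell look-alikes from the thing itself.
- env.outline_of(camera, target): "mask" (480x640 bool, what is visible of it) and "location" ([column, row] in pixels, amid what is visible of it).
- env.place_of(camera, target): "location" ([column, row] in pixels: a listed point, or the origin of a listed thing).
The state is a dict: "time": time; "qpos": joint angles; "joint_vel": joint speeds; "effort": joint torques, N m; "tcp_pos": TCP position; "eef_rot": TCP orientation; "ft_force": force on the tool from outside, world axes, zero at the start; "ft_torque": the same for the moment, N m; "opening": opening from 0.0 (shut) to 1.0 (fully open); "grip_force": force on a finger pad.
Only numpy, scipy, OpenCV 4.12 (cv2) and the standard library are available. Lean on these libraries where they do the work, as an engineer would, in place of code of your own. Each camera call takes 0.05 s, during which the arm holds its last target. There are 200 camera calls.

## Task

Load the bisque test plaque that stands on edge in the wooden drying rack into the spring magazine on top of the two plaques already there: lay it in flat with its scribed face up, and press it down gently against the spring, without ramming the stack onto its end stop, until both end clips snap back over it. Then push the magazine's gate shut until it seats on its roller catch, and leave everything else on the bench where it is.

Things in the scene. Friction and masses are not known exactly. Their poses are not given: they have to be found in the camera images.
- plaque: Off-white bisque slab to load, 56 x 120 x 12 mm, about 0.15 kg. Origin: centre of its plain underside; x across the 56 mm, y along the 120 mm, z out of the scribed face, 12 mm from the origin (a fine line along it, one across near each end). At the start it stands on a long edge in the rack, z level and pointing to the right (world -y), x down, its top edge 64 mm above the table.
- rack: Light wooden drying rack, fixed; origin on the table under its centre. Two rails 150 mm long (along x) centred at y = +38 and -38 mm, 18 mm wide, 26 mm high, each sawn with three slots 14 mm wide and 18 mm deep at x = -44, 0 and +44 mm. The plaque stands in the slot at x = -44 mm (the leftmost); the others are empty. The bench between rack and magazine is clear.
- magazine: Spring stack magazine, fixed: grey base 116 x 206 x 12 mm with steel guides. Origin on the table under the stack's middle; x points to the rear wall, to the robot's right, y away from the robot. The stack lies with its 120 mm length along y. Rear wall's face at x = +30 mm, end posts' faces at y = +62 and -62 mm: 2 mm to spare each side. The front (left) is open while the gate is open.
- notch (a point): Middle of the notch in the magazine's rear wall, 42 mm above the table, 32 mm from its centre line: 60 mm wide, open upward, for the finger behind the plaque; the other finger stays in front. Posts and rear wall are straight up to 102 mm above the table and flare outward to 113 mm. Nothing on the magazine stands higher.
- mouth (a point): Point on the magazine's centre line 76 mm above the table, level with the clip tips: top face of a held stack. A plaque laid in from above comes to rest on the sloping clips, underside about 87 mm up. Pressed until its top face is 2 to 3 mm below this point the clips snap in; let go, and the spring lifts it against them. At 3.5 mm below, the stack meets its end stop.
- follower (a joint): Spring plate under the stack, slides down: 0 m with two plaques held by the clips, 0.012 with three, end stop at 0.0155. Spring 200 N/m, 8.8 N at 0 (part of it carries the plaques). Pressing the third plaque in takes up to about 15 N on top of its weight, clips included. More than 45 N on the plate counts as ramming.
- clip_left (a joint): Sprung steel leaf, 26 mm wide, in the middle of the magazine's +y end, hinged 100 mm above the table, its tip leaning in over the plaque's end by about 5 mm. 0 rad: at rest, snapped in. It gives outward (positive) to about 0.25 as a plaque passes down; a plaque below cannot lift it. Its carrier is 104 mm high.
- clip_right (a joint): The same clip at the -y end.
- gate (a joint): Aluminium gate on the magazine's front: upright sheet 140 mm long, 17 to 60 mm above the table, 3 mm thick, with a narrow sight slot, on an upright hinge at its near (-y) end. 0 rad is shut, positive open, out to the left (1.45 to 1.8 at the start); it stays where it is left. The last 0.1 rad passes the roller catch (about 4 N at the free edge), then it snaps to its stop at 0.
- gate_hinge (a point): Point on the gate's hinge axis, 38 mm above the table; in the magazine's frame at x = -33.5 mm, y = -74 mm. The shut gate runs from here along the magazine's +y.
- gate_edge (a point): Middle of the gate's free, rolled edge (radius 4 mm), 140 mm from the hinge axis, 38 mm above the table; it moves with the gate. The roller catch's block, 50 mm high, stands beyond the shut edge, at y = 82 to 96 mm, x = -50 to -28 mm in the magazine's frame.
- plaque_mid: Upper of the two equal plaques already in the magazine; origin at the centre of its underside. It must stay in the stack.
- plaque_low: Lower of the two plaques already in the magazine; origin at the centre of its underside.
- caliper: Bystander: steel sliding caliper, 206 mm, lying near the front edge of the table at the right. Not to be moved.
- wood_rib: Bystander: flat wooden rib, 109 x 52 x 8 mm, behind the work. Not to be moved.
- brush_1: Bystander: brush with a wooden handle, 219 mm, lying behind the rack. Not to be moved.
- cast_cup_1: Bystander: white cast cup, 67 mm wide and 81 mm high, at the front right. Not to be moved.
- tape_roll: Bystander: roll of tape, 104 mm across and 24 mm high, at the left. Not to be moved.
There are look-alikes about, which are no part of the job. What is shaped like the plaque_mid but yellow is not meant.

How it is judged (in metres and radians):
On the way, in this order (a step that is already met when the one before it is completed fails the run):
1. the plaque lies in the magazine, scribed face up, under both clips, which have snapped back (z of plaque in the frame of magazine between 0.06 and 0.0665 m and horizontal distance between plaque and mouth below 0.006 m and angle between plaque's own z axis and vertical below 0.06 rad and angle between the y axis of plaque and the y axis of magazine, either way round below 0.06 rad and value of joint each of clip_left, clip_right below 0.06 rad), for 0.2 s.
2. the gate is shut on its catch (value of joint gate below 0.03 rad), for 0.2 s.
At the end, for the whole second after the job is handed in: The plaque lies level (0.06 rad), scribed face up, within 6 mm of the magazine's centre, underside 60 to 66.5 mm up, both clips at rest over it (under 0.06 rad); the other two still lie level within 6 mm of centre; the gate is shut within 0.03 rad; all at rest (all of step 1 and horizontal distance between each of plaque_mid, plaque_low and mouth below 0.006 m and angle between each of plaque_mid, plaque_low's own z axis and vertical below 0.06 rad and value of joint gate below 0.03 rad and linear speed of plaque below 0.01 m/s); the robot touches nothing.
It fails at once if a bystander is moved by more than 30 mm (distance of any of caliper, wood_rib, brush_1, cast_cup_1, tape_roll from where it was at the start of the episode above 0.03 m).
It fails at once if the stack is rammed: more than 45 N on the follower (contact force between follower and anything else above 45 N).
It also fails if it takes over 67 s, if anything falls off the work surface, if the arm or the gripper's body presses on something with over 40 N, if the wrist force passes 120 N, or if a joint passes its speed limit or range.

## Working session

There is one attempt and no reset: what is moved stays moved. The work goes in short steps, Python scripts to look and compute and a shell command to move; the robot and the scene stay as the last step left them, time stands still between calls to the robot, and variables do not carry over. Pictures are saved under pics/ and viewed, at most 10 in all, crops included, and the job is handed in when it is done.

```bash
mkdir -p pics; cat > h.py <<'E'
import numpy as np, cv2
from workcell import env
from scipy.spatial.transform import Rotation as R
def grab(n,save=None):
    f=env.grab_frame(n)
    if save: cv2.imwrite('pics/'+save,f['color'][:,:,::-1])
    return f
def cam(f):
    Rm=cv2.Rodrigues(np.array(f['rvec'],float))[0]; return Rm,np.array(f['tvec'],float).ravel()
def ray(f,uv):
    Rm,t=cam(f); p=cv2.undistortPoints(np.array(uv,float).reshape(-1,1,2),f['intrinsics'],np.array(f['D'],float)).reshape(-1,2)
    d=np.c_[p,np.ones(len(p))]; return -Rm.T@t, d@Rm
def at_z(f,uv,z):
    c,d=ray(f,uv); return c+d*((z-c[2])/d[:,2])[:,None]
def cloud(f,mask=None):
    z=f['range_z']; m=z>0
    if mask is not None: m&=mask
    v,u=np.nonzero(m); c,d=ray(f,np.c_[u,v]); return c+d*z[v,u][:,None],np.c_[u,v]
def proj(f,P):
    return cv2.projectPoints(np.array(P,float).reshape(-1,3),np.array(f['rvec'],float),np.array(f['tvec'],float),f['intrinsics'],np.array(f['D'],float))[0].reshape(-1,2)
def tool(p,rv=None):
    "shift in tool frame from current pose to world p"
    o=env.get_obs(); r=R.from_rotvec(o['eef_rot']); return r.inv().apply(np.array(p)-o['tcp_pos'])
E
python3 - <<'E'
from h import *
np.set_printoptions(precision=1,suppress=True)
o=env.get_obs(); print(o['time'],o['tcp_pos'],R.from_rotvec(o['eef_rot']).as_matrix(),env.grasp_offset,o['opening'])
for c in('scene','top'):
    f=grab(c,c+'1.png'); print(c,-cam(f)[0].T@cam(f)[1])
    zs=dict(plaque=36,rack=0,magazine=0,notch=42,mouth=76,gate_hinge=38,gate_edge=38)
    for n,z in zs.items():
        for d in env.place_of(c,n)[:3]: print(n,round(d['conf'],2),np.array(d['location']),at_z(f,d['location'],z)[0])
E
```

```text
0.0 [ 275.8 -587.8  230.3] [[ 0.9  0.4 -0. ]
 [ 0.4 -0.9  0. ]
 [ 0.  -0.  -1. ]] 18.700000000000003 0.9978612658486801
scene [ 101.8 1022.5  746.3]
plaque 0.89 [284.7 348.6] [491.2 405.2  36. ]
plaque 0.73 [356.4 206.8] [ 586.5 -233.7   36. ]
rack 0.63 [293.5 342.6] [502.2 349.8   0. ]
notch 0.8 [361.1 212.5] [ 555.5 -194.1   42. ]
mouth 0.66 [359.1 207.7] [ 549.8 -160.8   76. ]
gate_edge 0.72 [349.5 250.3] [509.5  10.6  38. ]
top [ 218.3   75.1 1543.1]
plaque 0.71 [272.4 191.5] [697.6 279.3  36. ]
plaque 0.57 [221.5 255.4] [496.6 401.9  36. ]
rack 0.57 [237.3 257.2] [502.  363.5   0. ]
rack 0.18 [426.2 244.4] [ 587.9 -179.8    0. ]
magazine 0.78 [422.7 252. ] [ 564.4 -170.7    0. ]
notch 0.88 [435.9 253.2] [ 554.8 -201.4   42. ]
mouth 0.89 [423.6 246.2] [ 564.  -160.3   76. ]
mouth 0.69 [493.5 324.8] [ 364.5 -358.3   76. ]
gate_hinge 0.71 [272.5 192.9] [692.7 278.3  38. ]
gate_hinge 0.68 [404.2 273.3] [ 490.3 -115.9   38. ]
gate_edge 0.48 [360.3 259.8] [518.    9.8  38. ]
```

View pics/top1.png

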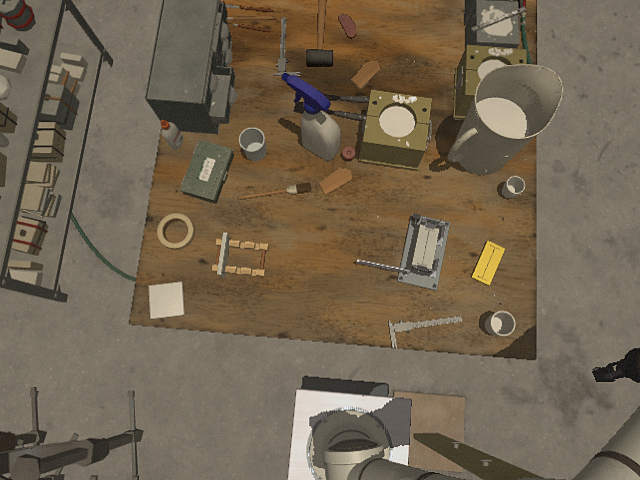

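View pics/scene1.png

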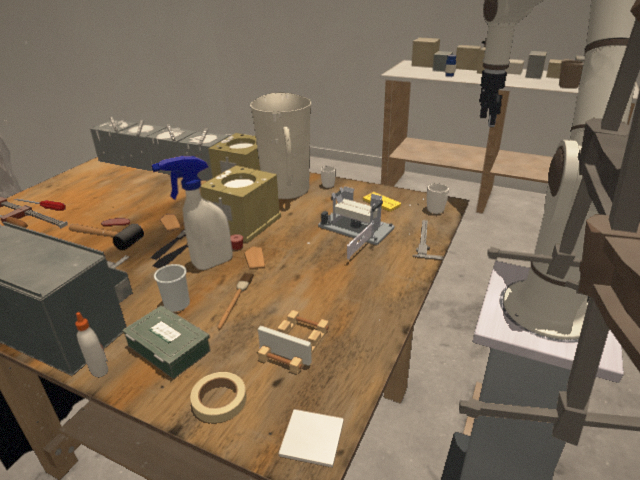

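The top view shows the rack with the white plaque in its leftmost slot near (221,255). The magazine is at (424,250), with its gate open from (404,272) to (357,262), and the yellow look-alike is at (488,262). The scene view agrees, with the plaque at (285,348), the magazine at (358,215) and its gate sticking out toward the rack.

I'll go above the magazine first for a close look on the way.

```bash
cat >> h.py <<'E'
def go(p,Rt):
    o=env.get_obs(); r=R.from_rotvec(o['eef_rot'])
    np.set_printoptions(precision=2,suppress=True)
    print('from',o['time'],o['tcp_pos'],'shift',tool(p),'turn',np.degrees((r.inv()*R.from_matrix(Rt)).as_rotvec()))
def down(yaw=0,tilt=0):
    "tool x along world x turned by yaw deg, z down; tilt about tool x"
    return (R.from_euler('z',yaw,degrees=True)*R.from_matrix(np.diag([1.,-1,-1]))*R.from_euler('x',tilt,degrees=True)).as_matrix()
E
python3 - <<'E'
from h import *
go([540,-150,330],down())
E
```

```text
from 0.8 [ 276.18 -588.42  231.34] shift [ 425.11 -284.77  -98.68] turn [ 0.   -0.   25.14]
```

```bash
python3 -m jog '425 -285 -98 0 0 25.1 85; 425 -285 -98 0 0 25.1 85; 425 -285 -98 0 0 25.1 85; 425 -285 -98 0 0 25.1 85; 425 -285 -98 0 0 25.1 85; 425 -285 -98 0 0 25.1 85; 425 -285 -98 0 0 25.1 85; 425 -285 -98 0 0 25.1 85; 425 -285 -98 0 0 25.1 85; 425 -285 -98 0 0 25.1 85'
python3 - <<'E'
from h import *
go([540,-150,330],down())
E
```

```text
time: 1.63
tcp_pos: [487.7, -235.8, 310.5]
eef_rot: [3.141, 0.001, 0.001]
ft_force: [0.2, -1.3, -0.2]
opening: 0.994
grip_force: 0.0
from 1.6333 [ 487.7  -235.82  310.49] shift [ 52.37 -85.77 -19.55] turn [ 0.05 -0.03  0.04]
```

```bash
python3 -m jog '25 -43 -10 0 0 0 85; 45 -75 -18 0 0 0 85; 52 -86 -20 0 0 0 85; 52 -86 -20 0 0 0 85; 52 -86 -20 0 0 0 85; 52 -86 -20 0 0 0 85; 52 -86 -20 0 0 0 85; 52 -86 -20 0 0 0 85; 52 -86 -20 0 0 0 85; 52 -86 -20 0 0 0 85'
python3 - <<'E'
from h import *
np.set_printoptions(precision=1,suppress=True)
f=grab('wrist','w1.png'); print('cam',-cam(f)[0].T@cam(f)[1],cam(f)[0])
for n,z in dict(magazine=0,notch=42,mouth=76,gate_hinge=38,gate_edge=38,plaque_mid=52).items():
    for d in env.place_of('wrist',n)[:2]: print(n,round(d['conf'],2),np.array(d['location']),at_z(f,d['location'],z)[0])
P,uv=cloud(f)
for lo,hi in((8,15),(15,35),(50,66),(70,80),(95,103),(103,108),(108,118)):
    m=(P[:,2]>lo)&(P[:,2]<hi)&(P[:,0]>430)&(P[:,0]<700)&(abs(P[:,1]+160)<120); Q=P[m]
    if len(Q)>10: print(lo,hi,len(Q),Q.min(0),Q.max(0),cv2.minAreaRect(Q[:,:2].astype(np.float32)))
E
```

```text
time: 2.47
tcp_pos: [538.6, -152.6, 329.6]
eef_rot: [3.141, -0.002, -0.0]
ft_force: [0.3, -1.4, 0.1]
opening: 0.998
grip_force: 0.0
cam [ 621.4 -152.4  472.5] [[-0.  -1.   0. ]
 [-0.9  0.   0.3]
 [-0.3  0.  -0.9]]
notch 0.6 [358.6 166.2] [ 554.5 -195.9   42. ]
gate_hinge 0.66 [292.9 218.7] [ 492.1 -120.4   38. ]
gate_edge 0.78 [168.4 203.9] [510.5  25.1  38. ]
plaque_mid 0.94 [332.  159.1] [ 563.8 -165.7   52. ]
plaque_mid 0.88 [487.4 168. ] [ 554.1 -336.9   52. ]
8 15 6732 [ 455.3 -242.7    8.2] [672.4 -99.3  15. ] ((563.6084594726562, -170.113525390625), (116.42955017089844, 205.7042694091797), 81.37474822998047)
15 35 644 [ 461.  -237.1   15. ] [667.6 -40.1  35. ] ((569.190673828125, -137.18316650390625), (173.05990600585938, 196.5231170654297), 81.32076263427734)
50 66 677 [ 490.8 -202.8   50. ] [662.2 -40.1  66. ] ((553.7240600585938, -143.33895874023438), (131.35971069335938, 188.56190490722656), 60.07494354248047)
70 80 6263 [ 493.3 -202.7   70.1] [ 626.4 -126.5   80. ] ((560.2332153320312, -165.99435424804688), (61.108036041259766, 128.51173400878906), 81.34544372558594)
95 103 573 [ 484.4 -203.3   95. ] [ 638.1 -126.9  103. ] ((560.82470703125, -166.12132263183594), (60.891700744628906, 148.84869384765625), 81.47256469726562)
103 108 891 [ 488.6 -206.9  103. ] [ 638.  -126.1  108. ] ((562.0038452148438, -166.82012939453125), (62.64847183227539, 146.10565185546875), 81.4787826538086)
108 118 816 [ 488.6 -211.7  108. ] [ 634.3 -125.6  115.6] ((560.4219970703125, -168.78225708007812), (67.07083129882812, 140.6580352783203), 81.50615692138672)
```

View pics/w1.png

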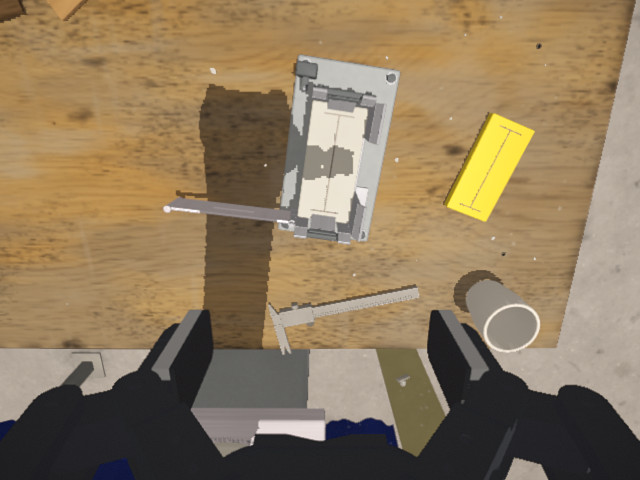

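The wrist view shows the magazine at about (335,160) with two off-white plaques inside. The gate points left, from its hinge at (290,217) to its edge at (168,208), and the yellow decoy is at (490,168).

```bash
python3 - <<'E'
from h import *
np.set_printoptions(precision=1,suppress=True)
f=grab('wrist')
k=[d for d in env.outline_of('wrist','plaque_mid') if abs(d['location'][0]-332)<40]
m=k[0]['mask']; P,uv=cloud(f,m); q=P[(abs(P[:,2]-76)<4)]; print(len(q),np.median(q,0),q.max(0),q.min(0),cv2.minAreaRect(q[:,:2].astype(np.float32)))
# world-band profile in magazine axes about base centre
ex=np.array([-np.sin(np.radians(8.6)),-np.cos(np.radians(8.6))]); ey=np.array([-ex[1],ex[0]]); o=np.array([563.6,-170.1])
P,uv=cloud(f); x=(P[:,:2]-o)@ex; y=(P[:,:2]-o)@ey
t=(abs(P[:,2]-76)<3)&(abs(x)<45)&(abs(y)<80); print('stack in mag axes: x pct',np.percentile(x[t],[0,1,5,50,95,99,100]),'y',np.percentile(y[t],[0,1,5,50,95,99,100]))
w=(P[:,2]>95)&(abs(x)<60)&(abs(y)<45);print('rear wall top x',np.percentile(x[w],[1,10,50,90,99]),'z',P[w,2].max())
for s in(1,-1):
  w=(P[:,2]>95)&(abs(x)<45)&(s*y>45);print('end',s,'y',np.percentile(y[w],[1,10,50,90,99]),'x',np.percentile(x[w],[1,10,50,90,99]))
g=(P[:,2]>20)&(P[:,2]<66)&(x<-45)&(y<0);print('gate',cv2.fitLine(np.c_[x,y][g].astype(np.float32),cv2.DIST_HUBER,0,.01,.01).ravel(),x[g].min(),len(x[g]))
for d in env.place_of('wrist','mouth')[:2]: print('mouth',d['conf'],at_z(f,d['location'],76))
# rack from top
f=grab('top'); P,uv=cloud(f)
for lo,hi in((18,32),(50,72)):
    m=(P[:,2]>lo)&(P[:,2]<hi)&(abs(P[:,0]-500)<90)&(abs(P[:,1]-365)<100)&(P[:,1]<430); q=P[m]; print(lo,len(q),q.min(0),q.max(0),cv2.minAreaRect(q[:,:2].astype(np.float32)))
go([500,360,330],down())
E
```

```text
6035 [ 565.7 -163.9   76.4] [ 624.1 -127.8   79.5] [ 499.3 -199.4   72.5] ((561.6732788085938, -163.83615112304688), (56.114444732666016, 120.12169647216797), 81.53174591064453)
stack in mag axes: x pct [-34.1 -33.4 -31.3  -5.9  19.6  22.   26.7] y [-67.6 -61.8 -54.8   0.6  49.7  55.4  60.9]
rear wall top x [-59.1 -54.4  13.4  47.2  54.5] z 422.7488644116146
end 1 y [45.8 52.2 62.8 68.  70.5] x [-33.6 -27.4   4.5  28.6  32.1]
end -1 y [-74.7 -72.5 -67.2 -53.7 -45.7] x [-33.5 -27.1   5.3  28.9  32.3]
gate [   1.     0.  -117.1  -76.1] -181.48862189263232 1454
mouth 0.73 [[520.1   7.1  76. ]]
18 544 [438.5 278.   18. ] [553.6 428.3  31.8] ((495.3931884765625, 352.80816650390625), (149.8255615234375, 115.16091918945312), 89.01876831054688)
50 222 [437.6 389.2  50.1] [556.2 404.4  71.1] ((496.96026611328125, 397.13250732421875), (14.287494659423828, 118.57743072509766), 89.02970886230469)
from 3.0167 [ 539.   -151.56  329.69] shift [ -38.53 -511.59   -0.3 ] turn [-0.   -0.    0.05]
```

```bash
python3 -m jog '-40 -549 0 0 0 0 60; -40 -549 0 0 0 0 60; -40 -549 0 0 0 0 60; -40 -549 0 0 0 0 60; -40 -549 0 0 0 0 60; -40 -549 0 0 0 0 60; -40 -549 0 0 0 0 60; -40 -549 0 0 0 0 60; -40 -549 0 0 0 0 60; -40 -549 0 0 0 0 60'
python3 - <<'E'
from h import *
go([497,397,200],down(-1))
E
```

```text
time: 3.85
tcp_pos: [508.0, 265.7, 329.9]
eef_rot: [3.141, 0.0, 0.001]
ft_force: [1.2, -0.9, 1.0]
opening: 0.707
grip_force: 0.0
from 3.85 [508.02 265.72 329.92] shift [ -11.08 -131.3   129.9 ] turn [ 0.01 -0.04  1.01]
```

```bash
python3 -m jog '-4 -40 25 0 0 1 50; -8 -80 60 0 0 1 50; -11 -115 90 0 0 1 50; -11 -131 120 0 0 1 50; -11 -131 130 0 0 1 50; -11 -131 130 0 0 1 50; -11 -131 130 0 0 1 50; -11 -131 130 0 0 1 50; -11 -131 130 0 0 1 50; -11 -131 130 0 0 1 50'
python3 - <<'E'
from h import *
np.set_printoptions(precision=1,suppress=True)
f=grab('wrist','w2.png')
P,uv=cloud(f)
for lo,hi in((20,30),(58,68)):
    m=(P[:,2]>lo)&(P[:,2]<hi)&(abs(P[:,0]-500)<90)&(abs(P[:,1]-365)<100)&(P[:,1]<430); q=P[m]; print(lo,len(q),np.median(q,0),q.min(0),q.max(0),cv2.minAreaRect(q[:,:2].astype(np.float32)))
go([497,397,35],down(-1))
E
```

```text
time: 4.68
tcp_pos: [499.1, 394.2, 201.8]
eef_rot: [-3.14, 0.03, -0.005]
ft_force: [0.5, -0.2, 0.8]
opening: 0.587
grip_force: 0.0
20 5441 [528.6 347.6  25.2] [450.7 278.6  20. ] [557.4 429.6  29.6] ((503.9056701660156, 354.2005615234375), (150.33738708496094, 105.85832977294922), 89.1788558959961)
58 2327 [503.9 398.3  64.2] [437.8 391.9  58.2] [557.4 404.8  66.9] ((497.5419006347656, 398.4502258300781), (12.002520561218262, 119.6256103515625), 89.4413070678711)
from 4.7333 [498.85 394.14 201.55] shift [ -2.33  -2.6  166.55] turn [-0.08 -0.15 -0.09]
```

View pics/w2.png

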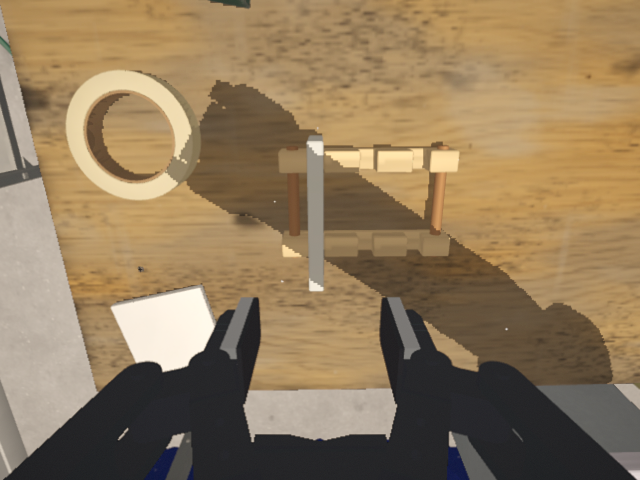

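The plaque top edge runs from (316,140) to (316,290), midway between the fingers. I'll go down and grip.

```bash
python3 -m jog '0 -1.5 40 0 0 0 50; 0 -1.5 80 0 0 0 50; 0 -1.5 115 0 0 0 50; 0 -1.5 145 0 0 0 50; 0 -1.5 160 0 0 0 50; 0 -1.5 165 0 0 0 50; 0 -1.5 165 0 0 0 50; 0 -1.5 165 0 0 0 50; 0 -1.5 165 0 0 0 20; 0 -1.5 165 0 0 0 5'
python3 -m jog '0 0 0 0 0 0 5; 0 0 0 0 0 0 5; 0 0 0 0 0 0 5; 0 0 0 0 0 0 5; 0 0 0 0 0 0 5; 0 0 -3 0 0 0 5; 0 0 -12 0 0 0 5; 0 0 -30 0 0 0 5; 0 0 -55 0 0 0 5; 0 0 -75 0 0 0 5'
```

```text
time: 5.57
tcp_pos: [498.7, 397.3, 36.8]
eef_rot: [-3.139, 0.027, -0.004]
ft_force: [1.1, 0.1, 0.2]
opening: 0.314
grip_force: 0.0
time: 6.4
tcp_pos: [496.8, 396.1, 110.9]
eef_rot: [3.141, -0.026, -0.001]
ft_force: [0.5, 1.0, -1.2]
opening: 0.125
grip_force: 59.5
```

```bash
python3 -m jog '2 30 -30 -7 0 0 5; 4 60 -50 -14 0 0 5; 6 90 -50 -21 0 0 5; 8 120 -50 -28 0 0 5; 10 150 -50 -35 0 0 5; 12 180 -50 -42 0 0 5; 13 210 -50 -49 0 0 5; 13 230 -45 -55 0 0 5; 13 243 -40 -55 0 0 5; 13 243 -40 -55 0 0 5'
python3 - <<'E'
from h import *
go([510,155,28],down(0,-55))
E
```

```text
time: 7.23
tcp_pos: [504.3, 150.7, 147.7]
eef_rot: [2.175, -0.017, -0.015]
ft_force: [0.7, -1.3, -0.3]
opening: 0.127
grip_force: 59.6
from 7.2333 [504.32 150.67 147.69] shift [   6.13 -100.97   64.37] turn [ 0.36  0.99 -0.38]
```

```bash
python3 -m jog '1 -30 19 0 1 0 5; 3 -60 38 0 1 0 5; 4 -80 51 0 1 0 5; 5 -93 59 0 1 0 5; 6 -101 64 0 1 0 5; 6 -101 64 0 1 0 5; 6 -101 64 0 1 0 5; 6 -101 64 0 1 0 5; 6 -101 64 0 1 0 5; 6 -101 64 0 1 0 5'
python3 - <<'E'
from h import *
np.set_printoptions(precision=1,suppress=True)
f=grab('scene'); o=env.get_obs(); c=f['color'][230:410,220:460]; cv2.imwrite('pics/s2.png',cv2.resize(c,None,fx=3,fy=3)[:,:,::-1])
print(o['tcp_pos'],o['eef_rot'],o['ft_force'])
E
```

```text
time: 8.07
tcp_pos: [512.9, 159.0, 31.4]
eef_rot: [2.183, -0.01, 0.011]
ft_force: [0.8, 1.1, -0.5]
opening: 0.127
grip_force: 59.6
[512.8 158.9  31.2] [ 2.2 -0.   0. ] [-0.4  0.3 -1.9]
```

View pics/s2.png

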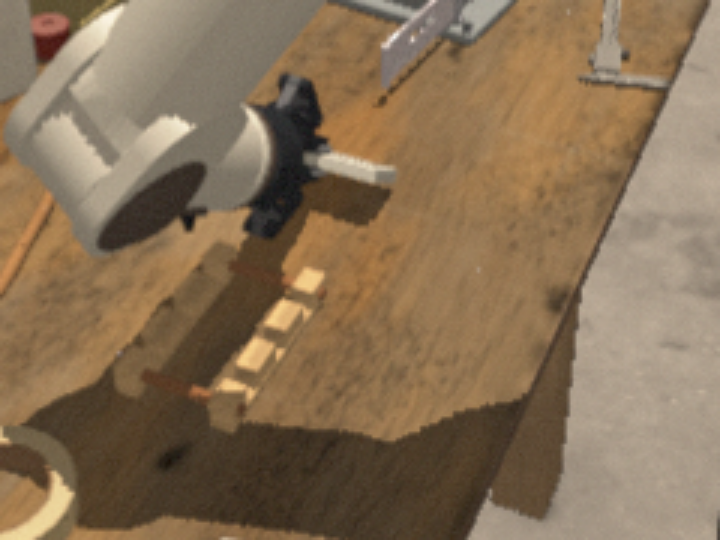

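Held tilted above clear bench, with the plaque pointing toward the magazine. I'll lower it a touch, open and withdraw quickly.

```bash
python3 -m jog '0 -3 2 0 0 0 5; 0 -5 3.5 0 0 0 5; 0 -5 3.5 0 0 0 5; 0 -5 3.5 0 0 0 20; 0 -5 3.5 0 0 0 22; 0 -5 3.5 0 0 0 22; 0 -5 3.5 0 0 0 22; 0 -5 -38 0 0 0 24; 0 -5 -80 0 0 0 30; 0 -5 -120 0 0 0 40'
python3 - <<'E'
from h import *
np.set_printoptions(precision=1,suppress=True)
f=grab('top','t2.png');P,uv=cloud(f)
m=(P[:,2]>7)&(P[:,2]<20)&(abs(P[:,0]-510)<80)&(P[:,1]>70)&(P[:,1]<250); q=P[m]; print(len(q),np.median(q,0),q.min(0),q.max(0),cv2.minAreaRect(q[:,:2].astype(np.float32)))
go([510,155,150],down(0))
E
```

```text
time: 8.95
tcp_pos: [511.7, 260.2, 96.2]
eef_rot: [2.18, -0.009, 0.008]
ft_force: [0.6, 1.7, -1.7]
opening: 0.465
grip_force: 0.0
735 [508.3 167.4  11.7] [436.1  72.3   7.1] [589.8 238.6  19.8] ((512.8062744140625, 155.05850219726562), (153.18630981445312, 166.46563720703125), 0.35153353214263916)
from 9.0 [512.99 270.36  99.66] shift [ -2.76 108.07  64.53] turn [54.43 -0.88 -0.16]
```

```bash
python3 -m jog '0 14 5 7 0 0 70; -1 28 10 14 0 0 70; -1 42 15 21 0 0 70; -2 56 20 28 0 0 70; -2 70 25 35 0 0 70; -3 85 30 42 0 0 70; -3 105 38 49 0 0 70; -3 125 44 54.4 0 0 70; -3 133 47 54.4 0 0 70; -3 133 47 54.4 0 0 70'
python3 - <<'E'
from h import *
np.set_printoptions(precision=1,suppress=True)
f=grab('wrist','w3.png');P,uv=cloud(f)
m=(P[:,2]>8)&(P[:,2]<20)&(abs(P[:,0]-510)<90)&(P[:,1]>90)&(P[:,1]<250); q=P[m]; print(len(q),np.median(q,0),q.min(0),q.max(0),cv2.minAreaRect(q[:,:2].astype(np.float32)))
k=env.outline_of('wrist','plaque'); 
for d in k[:2]:
  q,_=cloud(f,d['mask']); print(d['conf'],np.median(q,0),cv2.minAreaRect(q[:,:2].astype(np.float32)))
E
```

```text
time: 9.83
tcp_pos: [509.4, 139.1, 179.2]
eef_rot: [3.131, -0.02, 0.021]
ft_force: [0.6, 0.5, -0.1]
opening: 0.82
grip_force: 0.0
9294 [516.2 169.1  12.3] [450.6 140.7   8. ] [570.9 197.6  15. ] ((510.5596923828125, 169.17709350585938), (120.43189239501953, 56.025779724121094), 0.5398797988891602)
0.89 [515.7 169.   12.3] ((510.671630859375, 169.50729370117188), (58.82979202270508, 119.87808227539062), 89.60896301269531)
```

View pics/w3.png

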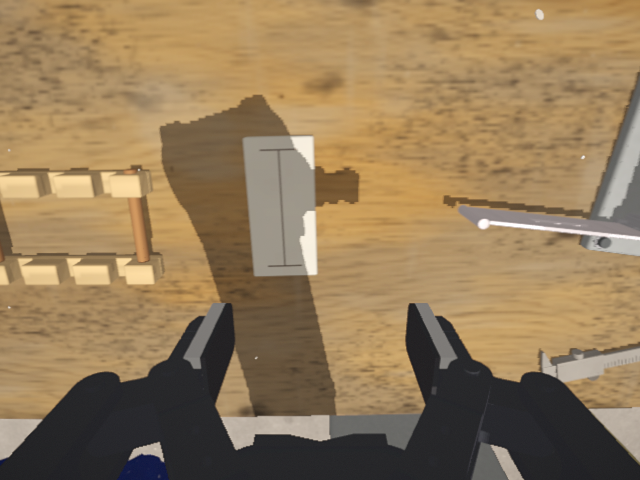

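The plaque lies flat, scribed face up (lines visible), from (250,137) to (316,275). I'll check the fingertip height at this opening, then grip.

```bash
python3 - <<'E'
from h import *
np.set_printoptions(precision=1,suppress=True)
f=grab('wrist');P,uv=cloud(f);o=env.get_obs()
m=(P[:,2]>150)&(abs(P[:,0]-o['tcp_pos'][0])<16)&(uv[:,1]<360)
q=P[m]-o['tcp_pos'];print(o['opening'],len(q),[ (np.percentile(q[s*q[:,1]>0],[0,1,5,50],axis=0)) for s in(1,-1)])
go([510.6,169.2,20],down(.5))
E
```

```text
0.8175092042115776 5253 [array([[-11.7,  33.5,   7.7],
       [ -9.3,  33.7,   9.3],
       [ -4.9,  33.9,  12.6],
       [  7.8,  36.3,  29. ]]), array([[-12.3, -50. ,   8.5],
       [ -9.8, -49.3,  10. ],
       [ -5.2, -48.3,  13.2],
       [  7.5, -38. ,  29.5]])]
from 9.9833 [507.44 146.27 176.66] shift [  1.65 -24.61 156.43] turn [ 0.62 -0.55 -0.55]
```

```bash
python3 -m jog '1 -16 40 0 0 -.5 70; 1 -16 80 0 0 -.5 70; 1 -16 110 0 0 -.5 70; 1 -16 130 0 0 -.5 70; 1 -16 135 0 0 -.5 70; 1 -16 135 0 0 -.5 70; 1 -16 135 0 0 -.5 70; 1 -16 135 0 0 -.5 70; 1 -16 135 0 0 -.5 70; 1 -16 135 0 0 -.5 70'
python3 - <<'E'
from h import *
go([510.6,169.2,-3],down(.5))
E
```

```text
time: 10.82
tcp_pos: [511.3, 160.1, 43.2]
eef_rot: [3.132, 0.01, 0.02]
ft_force: [0.3, 0.6, -0.2]
opening: 0.818
grip_force: 0.0
from 10.8167 [511.32 160.12  43.23] shift [-1.24 -9.53 46.13] turn [ 0.55 -0.71 -0.13]
```

```bash
python3 -m jog '-.5 -5 8 .5 -.7 0 70; -1 -9.5 16 .5 -.7 0 70; -1 -9.5 24 .5 -.7 0 70; -1 -9.5 30 .5 -.7 0 70; -1 -9.5 35 .5 -.7 0 70; -1 -9.5 40 .5 -.7 0 70; -1 -9.5 42 .5 -.7 0 70; -1 -9.5 42 .5 -.7 0 70; -1 -9.5 42 .5 -.7 0 70; -1 -9.5 42 .5 -.7 0 70'
python3 - <<'E'
from h import *
go([510.6,169.2,-3],down(.5))
E
```

```text
time: 11.65
tcp_pos: [509.8, 168.7, -0.1]
eef_rot: [3.14, 0.01, -0.003]
ft_force: [-0.0, -0.2, -0.1]
opening: 0.818
grip_force: 0.0
from 11.65 [509.83 168.65  -0.09] shift [ 0.78 -0.55  2.9 ] turn [ 0.1   0.11 -0.15]
```

Lower by 3 more and grip, then lift a little.

```bash
python3 -m jog '1 -.5 1.5 0 0 0 70; 1 -.5 3 0 0 0 70; 1 -.5 3 0 0 0 50; 1 -.5 3 0 0 0 45; 1 -.5 3 0 0 0 45; 1 -.5 3 0 0 0 45; 1 -.5 3 0 0 0 45; 1 -.5 3 0 0 0 45; 1 -.5 0 0 0 0 45; 1 -.5 -10 0 0 0 45'
python3 - <<'E'
from h import *
np.set_printoptions(precision=2,suppress=True)
print(env.get_obs()['tcp_pos'])
ex=np.array([-np.sin(np.radians(8.5)),-np.cos(np.radians(8.5))]); 
go([561.7,-163.8,180],down(-8.5))
E
```

```text
time: 12.48
tcp_pos: [509.1, 168.6, 8.6]
eef_rot: [3.138, 0.01, -0.008]
ft_force: [-0.6, 0.1, -0.7]
opening: 0.636
grip_force: 63.4
[509.1  168.6    8.62]
from 12.4833 [509.1  168.6    8.62] shift [  49.6   333.26 -170.6 ] turn [0.2  0.29 8.86]
```

```bash
python3 -m jog '0 0 -40 0 0 0 45; 4 26 -80 0 0 1 45; 10 60 -115 0 0 3 45; 15 98 -145 0 0 5 45; 21 138 -165 0 0 7 45; 27 178 -170 0 0 8.9 45; 33 218 -170 0 0 8.9 45; 39 258 -170 0 0 8.9 45; 45 298 -170 0 0 8.9 45; 49.6 333 -170 0 0 8.9 45'
python3 -m jog '0 0 0 0 0 0 45; 0 0 0 0 0 0 45; 0 0 0 0 0 0 45; 0 0 0 0 0 0 45; 0 0 0 0 0 0 45; 0 0 0 0 0 0 45; 0 0 0 0 0 0 45; 0 0 0 0 0 0 45; 0 0 0 0 0 0 45; 0 0 0 0 0 0 45'
python3 - <<'E'
from h import *
np.set_printoptions(precision=1,suppress=True)
f=grab('wrist','w4.png');P,uv=cloud(f);o=env.get_obs();print(o['tcp_pos'],o['opening'],o['grip_force'])
t=o['tcp_pos']
m=(abs(P[:,2]-t[2]-14)<10)&(P[:,0]>t[0]-70)&(P[:,0]<t[0]+80)&(abs(P[:,1]-t[1])<27); q=P[m]; print(len(q),np.median(q,0),q.min(0),q.max(0),cv2.minAreaRect(q[:,:2].astype(np.float32)))
m=(abs(P[:,2]-76)<4)&(abs(P[:,1]-t[1])<45)&(abs(P[:,0]-t[0])<80);q=P[m];print(len(q),cv2.minAreaRect(q[:,:2].astype(np.float32)))
for n in('plaque','plaque_mid'):
  for d in env.outline_of('wrist',n)[:3]:
    q,_=cloud(f,d['mask']); print(n,d['conf'],np.median(q,0),cv2.minAreaRect(q[:,:2].astype(np.float32)))
go([561.7,-163.8,180],down(-8.5))
E
```

```text
time: 13.32
tcp_pos: [561.0, -154.4, 181.2]
eef_rot: [3.131, -0.233, -0.002]
ft_force: [0.2, -0.7, -1.9]
opening: 0.633
grip_force: 64.3
time: 14.15
tcp_pos: [561.2, -152.4, 180.2]
eef_rot: [3.131, -0.233, -0.003]
ft_force: [0.5, -0.7, -1.3]
opening: 0.638
grip_force: 64.3
[ 561.1 -152.4  180.1] 0.6359580098331922 64.2777943611145
35659 [ 575.1 -153.   195.4] [ 504.5 -179.4  184.3] [ 624.6 -125.4  204.1] ((564.5757446289062, -152.29641723632812), (54.45182418823242, 118.79444122314453), 88.1748275756836)
2397 ((610.7536010742188, -171.27340698242188), (55.827056884765625, 20.391300201416016), 81.32588958740234)
plaque 0.65 [ 576.5 -153.8  195.3] ((563.0953979492188, -152.36431884765625), (56.31190490722656, 116.70423126220703), 81.57958221435547)
plaque 0.6 [ 628.4 -170.6   13.8] ((571.2235717773438, -90.368408203125), (296.9875183105469, 209.76695251464844), 86.49723052978516)
plaque_mid 0.64 [ 609.7 -171.4   76.4] ((611.3544921875, -169.1011199951172), (64.85411834716797, 27.400985717773438), 88.47016906738281)
plaque_mid 0.56 [ 552.1 -354.6   12.2] ((543.8077392578125, -361.0773620605469), (68.27967834472656, 125.01387786865234), 68.6572265625)
from 14.3 [ 561.13 -152.56  180.17] shift [ 2.23 11.03  0.19] turn [ 0.13  0.11 -0.04]
```

View pics/w4.png

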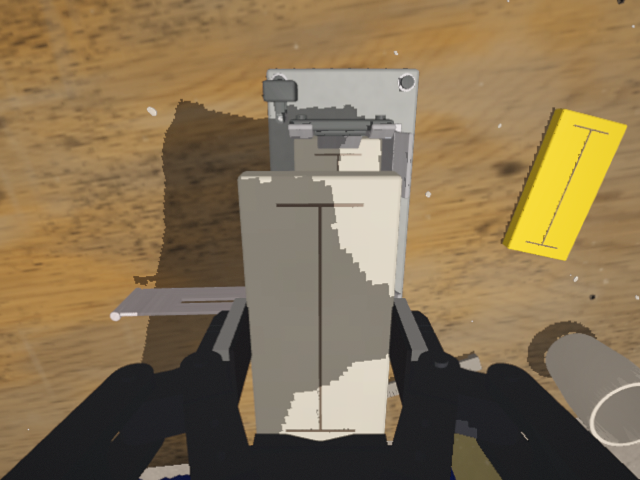

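The plaque is held level between the fingers and aligned with the magazine below. The stack end shows at (340,155) and the gate edge at (115,316). Next I measure the offset between the two in magazine axes.

```bash
python3 - <<'E'
from h import *
np.set_printoptions(precision=1,suppress=True)
f=grab('wrist');P,uv=cloud(f);o=env.get_obs();t=o['tcp_pos']
a=np.radians(8.5);ex=np.array([-np.sin(a),-np.cos(a)]); ey=np.array([np.cos(a),-np.sin(a)]); O=np.array([561.7,-163.8])
x=(P[:,:2]-O)@ex;y=(P[:,:2]-O)@ey;z=P[:,2]
tx,ty=(t[:2]-O)@ex,(t[:2]-O)@ey;print('tcp',tx,ty)
m=(abs(z-195.4)<1.5)&(abs(x-tx)<40)&(abs(y-ty)<80)
far=m&(y>ty+25); print('held: x edges',np.percentile(x[far],[.5,1,99,99.5]),'far',np.percentile(y[far],[98,99,99.7,100]))
pl=np.linalg.lstsq(np.c_[x[m],y[m],np.ones(m.sum())],z[m],rcond=None)[0];print('slopes deg',np.degrees(pl[:2]))
s=(abs(z-76)<2.5)&(abs(x)<40)&(y>20)&(y<70);print('stack x',np.percentile(x[s],[.5,1,99,99.5]),'far',np.percentile(y[s],[98,99,99.7]))
b=(abs(z-12)<2.5)&(abs(x)<90)&(y>70)&(y<130);print('base x',np.percentile(x[b],[1,99]),'far',np.percentile(y[b],[50,99]))
for lo,hi in((78,90),(90,96),(96,100),(100,104),(104,110),(110,116)):
    w=(z>lo)&(z<hi)&(y>40)&(y<100)&(abs(x)<60)
    if w.sum()>20: print(lo,hi,w.sum(),'x',np.percentile(x[w],[1,10,50,90,99]),'y',np.percentile(y[w],[1,10,50,90,99]))
E
```

```text
tcp -11.008595302177378 -2.2167341645974674
held: x edges [-38.7 -38.4  15.8  16.1] far [57.2 57.4 57.7 58. ]
slopes deg [ 0. -0.]
stack x [-27.5 -27.3  30.1  30.2] far [59.1 59.2 59.7]
base x [-49.7  62.6] far [ 87.8 104.9]
78 90 433 x [-13.5  -9.5   4.8  30.2  30.3] y [41.1 47.3 56.2 59.1 62.9]
90 96 248 x [-15.4  -9.8   4.6  30.2  30.4] y [43.3 50.1 60.6 62.5 65.8]
96 100 112 x [-24.9 -18.5  19.2  30.3  30.4] y [43.5 47.9 62.6 73.1 74.3]
100 104 939 x [-27.3 -20.2   3.7  30.3  31.4] y [45.8 61.4 66.4 72.3 74.3]
104 110 1072 x [-26.9 -19.6  15.1  33.3  34.5] y [44.1 51.3 65.8 71.3 72.3]
110 116 826 x [-27.7 -23.   34.2  37.6  38.6] y [40.7 45.3 64.7 69.6 70.1]
```

```bash
python3 -m jog '1 4 5 0 0 0 45; 2 8 15 0 0 0 45; 2.5 11.5 28 0 0 0 45; 2.5 11.5 41 0 0 0 45; 2.5 11.5 52 0 0 0 45; 2.5 11.5 58 0 0 0 45; 2.5 11.5 62 0 0 0 45; 2.5 11.5 62 0 0 0 45; 2.5 11.5 62 0 0 0 45; 2.5 11.5 62 0 0 0 45'
python3 - <<'E'
from h import *
np.set_printoptions(precision=1,suppress=True)
f=grab('wrist');P,uv=cloud(f);o=env.get_obs();t=o['tcp_pos'];print(t,o['ft_force'])
a=np.radians(8.5);ex=np.array([-np.sin(a),-np.cos(a)]); ey=np.array([np.cos(a),-np.sin(a)]); O=np.array([561.7,-163.8])
x=(P[:,:2]-O)@ex;y=(P[:,:2]-O)@ey;z=P[:,2]
tx,ty=(t[:2]-O)@ex,(t[:2]-O)@ey;print('tcp',tx,ty)
m=(abs(z-t[2]-15.3)<1.8)&(abs(x-tx)<34)&(abs(y-ty)<65)
far=m&(y>ty+25); print('held: z',np.median(z[m]),'x edges',np.percentile(x[far],[.5,2,98,99.5]),'far',np.percentile(y[far],[98,99,99.7,100]))
for lo,hi in((90,99),(99,104),(104,110),(110,116)):
    w=(z>lo)&(z<hi)&(y>40)&(y<100)&(abs(x)<60)
    if w.sum()>20: print(lo,hi,w.sum(),'x',np.percentile(x[w],[1,10,50,90,99]),'y',np.percentile(y[w],[1,10,50,90,99]))
w=(z>95)&(z<t[2]+8)&(x>20)&(x<50)&(abs(y)<60);print('wall',np.percentile(x[w],[1,10,50]),z[w].max())
go([562,-164.3,118],down(-8.5))
E
```

```text
time: 15.18
tcp_pos: [562.3, -164.5, 118.7]
eef_rot: [3.131, -0.234, -0.001]
ft_force: [0.7, 0.6, -1.0]
opening: 0.633
grip_force: 64.3
[ 562.4 -164.5  118.9] [ 0.4 -0.2 -2.5]
tcp 0.5783895108247025 0.7809533517243679
held: z 133.93492490418456 x edges [-27.2 -26.2  26.8  27.7] far [60.1 60.4 60.6 60.9]
90 99 509 x [-24.4 -11.7   2.   30.   32. ] y [56.2 59.7 61.6 72.3 74.5]
99 104 1555 x [-26.7 -20.3   1.5  24.9  31.3] y [58.3 63.6 68.  72.4 74.4]
104 110 1789 x [-27.2 -21.    8.3  33.4  34.5] y [43.6 59.4 67.6 71.2 72. ]
110 116 1548 x [-27.5 -22.5  34.3  37.5  38.6] y [40.5 45.2 64.4 69.5 70.3]
wall [30.2 33.6 35.4] 126.72341581514394
from 15.2333 [ 562.39 -164.49  118.89] shift [-0.41 -0.13  0.89] turn [ 0.13  0.03 -0.03]
```

Aligned within 0.5 mm. I'll go down to just above the clips and watch the force.

```bash
python3 -m jog '0 0 5 0 0 0 45; 0 0 11 0 0 0 45; 0 0 17 0 0 0 45; 0 0 22 0 0 0 45; 0 0 26 0 0 0 45; 0 0 29 0 0 0 45; 0 0 31 0 0 0 45; 0 0 32 0 0 0 45; 0 0 32 0 0 0 45; 0 0 32 0 0 0 45'
```

```text
time: 16.07
tcp_pos: [561.6, -164.4, 86.5]
eef_rot: [3.131, -0.234, -0.003]
ft_force: [-1.6, -0.3, 2.4]
opening: 0.636
grip_force: 64.8
```

```bash
python3 -m jog '0 0 2.5 0 0 0 45; 0 0 5 0 0 0 45; 0 0 7.5 0 0 0 45; 0 0 10 0 0 0 45; 0 0 12.5 0 0 0 45; 0 0 15 0 0 0 45; 0 0 17.5 0 0 0 45; 0 0 20 0 0 0 45; 0 0 22 0 0 0 45; 0 0 22 0 0 0 45'
python3 -m jog '0 0 .5 0 0 0 45; 0 0 1 0 0 0 45; 0 0 1.5 0 0 0 45; 0 0 2 0 0 0 45; 0 0 2.5 0 0 0 45; 0 0 3 0 0 0 45; 0 0 3 0 0 0 45; 0 0 3 0 0 0 45; 0 0 3 0 0 0 45; 0 0 3 0 0 0 45'
python3 - <<'E'
from h import *
np.set_printoptions(precision=1,suppress=True)
f=grab('wrist','w5.png');P,uv=cloud(f);o=env.get_obs();t=o['tcp_pos'];print(t,o['ft_force'])
a=np.radians(8.5);ex=np.array([-np.sin(a),-np.cos(a)]); ey=np.array([np.cos(a),-np.sin(a)]); O=np.array([561.7,-163.8])
x=(P[:,:2]-O)@ex;y=(P[:,:2]-O)@ey;z=P[:,2]
m=(abs(z-t[2]-15)<5)&(abs(x)<24)&(abs(y)<48);pl=np.linalg.lstsq(np.c_[x[m],y[m],np.ones(m.sum())],z[m],rcond=None)[0];print('top z',np.median(z[m]),'slopes',np.degrees(pl[:2]))
E
```

```text
time: 16.9
tcp_pos: [563.4, -165.1, 65.6]
eef_rot: [3.13, -0.234, 0.003]
ft_force: [-1.1, -0.6, 6.0]
opening: 0.636
grip_force: 65.2
time: 17.73
tcp_pos: [563.5, -165.1, 63.1]
eef_rot: [3.13, -0.234, 0.003]
ft_force: [-1.4, 1.5, 10.1]
opening: 0.636
grip_force: 65.7
[ 563.4 -165.1   63. ] [-2.2  0.1 10.6]
top z 78.32706944558767 slopes [0.  0.1]
```

```bash
python3 -m jog '0 0 .5 0 0 0 45; 0 0 1 0 0 0 45; 0 0 1.5 0 0 0 45; 0 0 2 0 0 0 45; 0 0 2.5 0 0 0 45; 0 0 3 0 0 0 45; 0 0 3.3 0 0 0 45; 0 0 3.3 0 0 0 45; 0 0 3.3 0 0 0 45; 0 0 3.3 0 0 0 45'
python3 -m jog '0 0 .2 0 0 0 45; 0 0 .4 0 0 0 45; 0 0 .6 0 0 0 45; 0 0 .8 0 0 0 45; 0 0 .8 0 0 0 45; 0 0 .8 0 0 0 45; 0 0 .8 0 0 0 45; 0 0 .8 0 0 0 45; 0 0 .8 0 0 0 45; 0 0 .8 0 0 0 45'
python3 - <<'E'
from h import *
np.set_printoptions(precision=1,suppress=True)
f=grab('wrist','w6.png');P,uv=cloud(f);o=env.get_obs();t=o['tcp_pos'];print(t,o['ft_force'])
a=np.radians(8.5);ex=np.array([-np.sin(a),-np.cos(a)]); ey=np.array([np.cos(a),-np.sin(a)]); O=np.array([561.7,-163.8])
x=(P[:,:2]-O)@ex;y=(P[:,:2]-O)@ey;z=P[:,2]
m=(abs(z-t[2]-15)<5)&(abs(x)<24)&(abs(y)<48);print('top z',np.median(z[m]))
p=proj(f,[[*(O+60*ey),76]])[0].astype(int);print(p);c=f['color'][max(0,p[1]-70):p[1]+80,max(0,p[0]-100):p[0]+100];cv2.imwrite('pics/w6c.png',cv2.resize(c,None,fx=3.5,fy=3.5)[:,:,::-1])
E
```

```text
time: 18.62
tcp_pos: [563.4, -165.1, 59.6]
eef_rot: [3.13, -0.234, 0.003]
ft_force: [-1.8, 0.1, 8.8]
opening: 0.634
grip_force: 65.5
time: 19.45
tcp_pos: [563.5, -165.1, 58.8]
eef_rot: [3.13, -0.234, 0.003]
ft_force: [-1.1, 0.7, 9.2]
opening: 0.64
grip_force: 65.4
[ 563.5 -165.1   58.8] [-1.5  0.9  8.2]
top z 74.04798772967683
[316 181]
```

View pics/w6c.png

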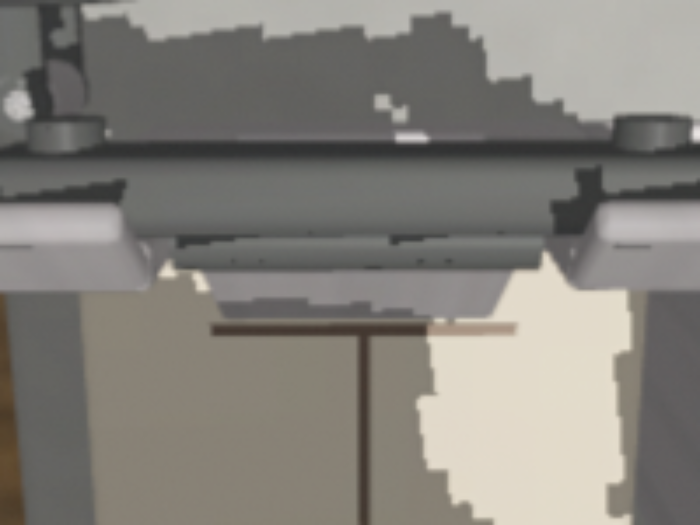

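The far clip's tip lies over the plaque end, at about (360,300) in the crop, and the force has dropped, so the clips look snapped in. I'll press a hair more, release and rise.

```bash
python3 -m jog '0 0 .2 0 0 0 45; 0 0 .3 0 0 0 45; 0 0 .3 0 0 0 45; 0 0 .3 0 0 0 60; 0 0 .3 0 0 0 64; 0 0 .3 0 0 0 66; 0 0 .3 0 0 0 66; 0 0 .3 0 0 0 66; 0 0 -3 0 0 0 66; 0 0 -12 0 0 0 66'
python3 -m jog '0 0 -20 0 0 0 66; 0 0 -50 0 0 0 66; 0 0 -80 0 0 0 66; 0 0 -110 0 0 0 66; 0 0 -130 0 0 0 66; 0 0 -140 0 0 0 66; 0 0 -140 0 0 0 66; 0 0 -140 0 0 0 66; 0 0 -140 0 0 0 66; 0 0 -140 0 0 0 66'
python3 - <<'E'
from h import *
np.set_printoptions(precision=1,suppress=True)
f=grab('wrist','w7.png');P,uv=cloud(f);o=env.get_obs();t=o['tcp_pos'];print(t,o['ft_force'])
a=np.radians(8.5);ex=np.array([-np.sin(a),-np.cos(a)]); ey=np.array([np.cos(a),-np.sin(a)]); O=np.array([561.7,-163.8])
x=(P[:,:2]-O)@ex;y=(P[:,:2]-O)@ey;z=P[:,2]
m=(abs(z-76)<6)&(abs(x)<24)&(abs(y)<48);pl=np.linalg.lstsq(np.c_[x[m],y[m],np.ones(m.sum())],z[m],rcond=None)[0];print('top z',np.median(z[m]),np.degrees(pl[:2]))
m=(abs(z-76)<3)&(abs(x)<40)&(abs(y)<70);print('x',np.percentile(x[m],[.5,50,99.5]),'y',np.percentile(y[m],[.5,50,99.5]))
g=(z>25)&(z<66)&(x<-45)&(x>-200)&(y>-130)&(y<40); print('gate',cv2.fitLine(np.c_[x,y][g].astype(np.float32),cv2.DIST_HUBER,0,.01,.01).ravel(),x[g].min(),y[g][x[g]<x[g].min()+8].mean(),g.sum())
E
```

```text
time: 20.33
tcp_pos: [560.5, -164.2, 68.2]
eef_rot: [3.131, -0.234, -0.008]
ft_force: [0.2, 0.4, 0.6]
opening: 0.773
grip_force: 0.0
time: 21.17
tcp_pos: [560.8, -163.8, 207.2]
eef_rot: [3.131, -0.234, -0.009]
ft_force: [0.8, -1.2, -0.4]
opening: 0.776
grip_force: 0.0
[ 560.9 -163.9  207.3] [ 0.3  0.3 -0.2]
top z 76.41688391750398 [ 0. -0.]
x [-27.    1.2  30.1] y [-62.3   5.4  59.6]
gate [   1.     0.  -111.   -73.3] -177.37546900368497 -75.42720364315034 2973
```

View pics/w7.png

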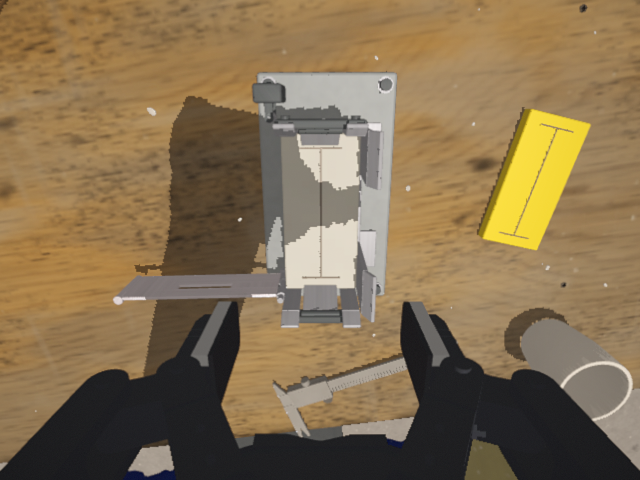

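The plaque is seated at the same height as the held stack (top 76.4), both clips lie over it and the scribed lines face up. The gate runs from (118,300) to (280,287). Next I plan the gate push.

```bash
cat > gate.py <<'E'
from h import *
np.set_printoptions(precision=1,suppress=True)
a=np.radians(8.5);ex=np.array([-np.sin(a),-np.cos(a)]); ey=np.array([np.cos(a),-np.sin(a)]); O=np.array([561.7,-163.8])+.2*ex+.4*ey
def pose(th,r=118,d=12.5,z=46):
    H=np.array([-33.5,-74]); p=H+r*np.array([-np.sin(th),np.cos(th)])+d*np.array([-np.cos(th),-np.sin(th)])
    return np.r_[O+p[0]*ex+p[1]*ey,z], down(-8.5-(90-np.degrees(th)))
def rel(p0,R0,p,Rt): return np.r_[R0.T@(p-p0), R.from_matrix(R0.T@Rt).as_rotvec(degrees=True)]
E
python3 - <<'E'
from gate import *
print(env.get_obs()['qpos'])
p,Rt=pose(np.pi/2,d=30); go(p,Rt)
E
```

```text
[ 0.   0.4  0.3  1.8 -0.1  1.  -1.4]
from 21.2167 [ 560.89 -163.88  207.27] shift [-102.07 -151.79  161.47] turn [ 0.13  0.3  -0.04]
```

```bash
python3 -m jog '-15 -25 0 0 0 -7 30; -30 -50 0 0 0 -14 10; -45 -75 0 0 0 -21 0; -60 -100 0 0 0 -28 0; -75 -125 0 0 0 -35 0; -90 -145 0 0 0 -42 0; -107 -152 0 0 0 -49 0; -107 -152 20 0 0 -56 0; -107 -152 40 0 0 -63 0; -107 -152 60 0 0 -70 0'
python3 - <<'E'
from gate import *
o=env.get_obs();print(o['qpos'],o['opening'])
p,_=pose(np.pi/2,d=36); go(p,down(81.5))
E
```

```text
time: 22.05
tcp_pos: [478.1, 2.3, 147.8]
eef_rot: [2.695, 1.615, -0.005]
ft_force: [-0.2, -0.2, -0.2]
opening: 0.001
grip_force: 0.0
[-0.1  0.3  0.   2.1 -0.   0.8 -0.5] 0.0013515012272651585
from 22.05 [478.08   2.33 147.82] shift [ -1.12  -1.85 101.82] turn [ -0.1    0.14 -19.64]
```

```bash
python3 -m jog '-1 -2 20 0 0 -7 0; -1 -2 45 0 0 -14 0; -1 -2 70 0 0 -19.6 0; -1 -2 90 0 0 -19.6 0; -1 -2 100 0 0 -19.6 0; -1 -2 102 0 0 -19.6 0; -1 -2 102 0 0 -19.6 0; -1 -2 102 0 0 -19.6 0; -1 -2 102 0 0 -19.6 0; -1 -2 102 0 0 -19.6 0'
python3 - <<'E'
from gate import *
o=env.get_obs();R0=R.from_rotvec(o['eef_rot']).as_matrix();p0=o['tcp_pos'];print(p0,o['ft_force'])
for th in np.arange(1.57,-.01,-.105): print('%.2f'%th,rel(p0,R0,*(pose(th)[0],down(81.5))).round(1))
E
```

```text
time: 22.88
tcp_pos: [477.2, 1.9, 48.1]
eef_rot: [2.387, 2.041, -0.002]
ft_force: [0.3, -0.3, 0.9]
opening: -0.004
grip_force: 0.0
[477.2   1.9  48.1] [ 0.3 -0.3  0.9]
1.57 [ 0.1 22.1  2.1  0.   0.1 -0.4]
1.47 [ 0.9 34.5  2.1  0.   0.1 -0.4]
1.36 [ 0.3 46.9  2.1  0.   0.1 -0.4]
1.26 [-1.5 59.3  2.1  0.   0.1 -0.4]
1.15 [-4.7 71.3  2.1  0.   0.1 -0.4]
1.05 [-9.1 83.   2.1  0.   0.1 -0.4]
0.94 [-14.6  94.1   2.2   0.    0.1  -0.4]
0.84 [-21.4 104.6   2.2   0.    0.1  -0.4]
0.73 [-29.1 114.3   2.2   0.    0.1  -0.4]
0.63 [-37.9 123.2   2.2   0.    0.1  -0.4]
0.52 [-47.5 131.    2.2   0.    0.1  -0.4]
0.42 [-58.  137.9   2.2   0.    0.1  -0.4]
0.31 [-69.  143.6   2.3   0.    0.1  -0.4]
0.21 [-80.6 148.1   2.3   0.    0.1  -0.4]
0.10 [-92.7 151.4   2.3   0.    0.1  -0.4]
-0.00 [-104.9  153.4    2.3    0.     0.1   -0.4]
```

```bash
python3 -m jog '0 22 2 0 0 0 0; 1 34.5 2 0 0 0 0; 0 47 2 0 0 0 0; -1.5 59 2 0 0 0 0; -5 71 2 0 0 0 0; -9 83 2 0 0 0 0; -15 94 2 0 0 0 0; -21 105 2 0 0 0 0; -29 114 2 0 0 0 0; -38 123 2 0 0 0 0'
python3 -m jog '-10 8 0 0 0 0 0; -20 15 0 0 0 0 0; -31 20.5 0 0 0 0 0; -43 25 0 0 0 0 0; -50 27 0 0 0 0 0; -55 28.5 0 0 0 0 0; -60 29.5 0 0 0 0 0; -64 30 0 0 0 0 0; -67 30.5 0 0 0 0 0; -67 30.5 0 0 0 0 0'
python3 - <<'E'
from gate import *
o=env.get_obs();print(o['tcp_pos'],o['ft_force'],(o['tcp_pos'][:2]-O)@np.c_[ex,ey])
f=grab('wrist','w8.png')
E
```

```text
time: 23.72
tcp_pos: [592.5, -55.0, 45.5]
eef_rot: [2.387, 2.042, -0.003]
ft_force: [-0.6, 0.9, -0.0]
opening: -0.001
grip_force: 0.2
time: 24.55
tcp_pos: [611.4, -126.5, 44.9]
eef_rot: [2.388, 2.041, -0.005]
ft_force: [-0.3, -0.0, 0.4]
opening: -0.002
grip_force: 0.0
[ 611.4 -126.5   44.9] [-0.3 -0.   0.4] [-44.4  43.2]
```

View pics/w8.png

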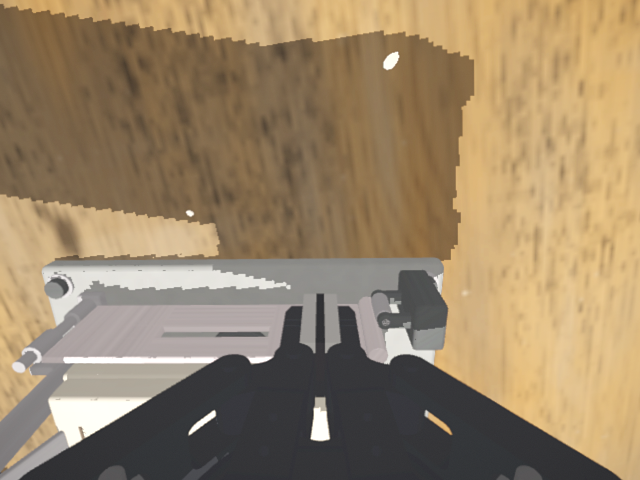

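The gate's free edge, at (372,325), is up against the roller catch. I'll push a few mm more to confirm it seats, back off and measure.

```bash
python3 -m jog '-1 0 0 0 0 0 0; -2 0 0 0 0 0 0; -3 0 0 0 0 0 0; -4 0 0 0 0 0 0; -4 0 0 0 0 0 0; -4 0 0 0 0 0 0; -4 0 0 0 0 0 0; -4 0 0 0 0 0 0; -4 0 0 0 0 0 0; -4 0 0 0 0 0 0'
python3 -m jog '5 0 0 0 0 0 0; 20 0 0 0 0 0 0; 40 0 0 0 0 0 0; 50 0 -20 0 0 0 0; 50 0 -50 0 0 0 0; 50 0 -90 0 0 0 0; 50 0 -130 0 0 0 0; 50 0 -150 0 0 0 0; 50 0 -150 0 0 0 0; 50 0 -150 0 0 0 0'
python3 - <<'E'
from gate import *
f=grab('wrist');P,uv=cloud(f)
x,y=((P[:,:2]-O)@np.c_[ex,ey]).T;z=P[:,2]
g=(z>25)&(z<64)&(x<-28)&(x>-60)&(y>-60)&(y<60);l=cv2.fitLine(np.c_[x,y][g].astype(np.float32),cv2.DIST_HUBER,0,.01,.01).ravel();print('gate',l,g.sum(),np.arctan2(-l[0]*np.sign(l[1]),abs(l[1])))
t=(abs(z-76)<4)&(abs(x)<22)&(abs(y)<45);print(np.median(z[t]),env.get_obs()['ft_force'])
f=grab('top');P,uv=cloud(f);x,y=((P[:,:2]-O)@np.c_[ex,ey]).T;z=P[:,2]
t=(abs(z-76)<8)&(abs(x)<22)&(abs(y)<45);print(np.median(z[t]),t.sum())
E
```

```text
time: 25.43
tcp_pos: [611.5, -126.8, 45.0]
eef_rot: [-2.384, -2.043, 0.001]
ft_force: [1.0, 5.4, 0.7]
opening: 0.001
grip_force: 2.9
time: 26.27
tcp_pos: [620.1, -79.7, 196.7]
eef_rot: [2.385, 2.04, -0.001]
ft_force: [-0.8, 0.6, -1.5]
opening: -0.0
grip_force: 0.0
gate [  0.   -1.  -33.3  -0.8] 3127 0.0032267133
76.44614318244413 [-1.2 -0.5 -1.3]
nan 0
  return _methods._mean(a, axis=axis, dtype=dtype,
  ret = ret.dtype.type(ret / rcount)
```

Gate shut (0.003 rad), stack at the held height and robot clear, so I'm handing in.

```bash
python3 -c "
from workcell import env
print(env.finish_job())"
```

```text
the job is handed in; nothing more can be done
None
```

The job is handed in at about 26 s of the 67 s allowed: the plaque is in the magazine scribed face up with its top level with a held stack, the gate is shut (about 0.003 rad measured) and the robot is clear; the hand-in returned no verdict.

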